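# Set up the marking machine and its air valve

### The job

Set up the goldsmith's marking machine: slide the carriage by its post until the fixed stylus stands over the centre of the ring mark on the brass blank, pause a second, then over the centre of the cross mark, pause again and leave it there. Then wind the air valve's wheel by its crank handle clockwise right to its stop, stay a moment, back it off exactly two full turns, and finish still gripping the handle, holding the wheel there. Do not knock the things lying about.

Things in the scene. Friction and masses are not known exactly. Their poses are not given: they have to be found in the camera images.
- marking_machine: Grey fixed marking machine, base 260 x 200 x 22 mm; a 142 mm high column on its far (+x, +y) corner bears an arm with a slanted stylus. Origin on the table below the stylus point; its x (post to column) and y are the slide directions. The stacked slides let the carriage move freely in the plane, without turning, 35 mm either way of centre; about 2 N friction each, staying where left.
- stylus_tip (a point): Point of the fixed stylus, 70 mm above the table and 3 mm above the brass blank. The stylus rises from it at 45 degrees towards the column; 41 mm along the machine's x and 32 mm along its y from the point it joins the arm, a 16 mm round bar topmost 136 mm above the table.
- carriage_post (a point): Round upright steel post, 16 mm diameter, 50 mm tall, on a tongue at the carriage's -x edge: the handle for moving the carriage. Its top is 114 mm above the table, the carriage's top 64 mm. This point is on its axis, 92 mm above the table, and 88 mm along the machine's -x from the carriage's centre.
- ring_mark (a point): Centre of the ring mark (a 12 mm circle line) on the 80 x 80 mm brass blank fixed on the carriage, 67 mm above the table. The blank bears three dark marks; in the machine's axes the ring lies at (-10, +22) mm, the cross at (+16, -18) mm and a square outline at (+20, +20) mm from the carriage's centre.
- cross_mark (a point): Centre of the cross mark (two 16 mm strokes) on the same blank, 67 mm above the table.
- wheel_centre (a point): Centre of the black air valve wheel at the height of its rim's top, 97 mm above the table, on the vertical stem axis. Wheel 102 mm outer diameter, on a brass valve body fixed on a 100 x 100 mm foot. Nothing stands above the rim but the crank handle.
- valve_wheel (a joint): Turning of the valve wheel in rad: 0 is closed, hard on the stop; grows by 6.283 with each full turn anticlockwise seen from above (opening), up to 4 turns. Clockwise closes. Friction about 0.06 N m (1.5 N at the handle); it stays where left and does not rise as it turns. It starts 0.5 to 1.1 turns open.
- handle_mid (a point): Middle of the crank handle that stands up from the wheel's rim: a round steel sleeve, 16 mm diameter, from 101 to 151 mm above the table, its axis 45 mm from the wheel's. This point is 126 mm above the table. The sleeve spins freely on its pin, so a gripper that holds it can carry it round in circles without turning.
- crank_handle: The same crank handle sleeve; origin at its lower end, 101 mm above the table.
- wax_tin: Bystander: loose round aluminium tin, 60 mm across, 22 mm high; origin under its centre.
- screwdriver: Bystander: loose screwdriver, 150 mm long, lying along its x between the machine and the valve.
- flux_jar: Bystander: loose jar, 56 mm across, 70 mm high, between the machine and the valve, towards the far side; origin under its centre.
- ring_mandrel: Bystander: loose steel cone on a 70 mm round foot, 120 mm high, at the right (-y); origin under its centre.
- hammer: Bystander: loose hammer lying at the left (+y).
- wrench: Bystander: loose wrench lying at the right (-y).
- bench_block: Bystander: loose steel block 70 x 70 x 25 mm at the left (+y); origin under its centre.
Things that resemble listed ones, but are neither listed nor needed, are in the scene too. Leave any green or pink look-alike of the part that bears wheel_centre alone.

How it is judged:
On the way, in this order (a step that is already met when the one before it is completed fails the run):
1. the stylus stands over the ring mark (horizontal distance between ring_mark and stylus_tip below 0.004 m), for 0.4 s.
2. the stylus stands over the cross mark (horizontal distance between cross_mark and stylus_tip below 0.004 m), for 0.4 s.
3. the valve is closed to its stop (value of joint valve_wheel below 0.08 rad and horizontal distance between cross_mark and stylus_tip below 0.004 m), for 0.2 s.
At the end, for the whole second after the job is handed in: The valve wheel is two full turns (within 15 degrees) off its stop and at rest, the gripper grips the crank handle (more than 4 N, grasp point within 30 mm of the handle's middle), and the cross mark is within 4 mm of the stylus point seen from above (value of joint valve_wheel between 12.306 and 12.826 rad and velocity of joint valve_wheel between -0.15 and 0.15 rad/s and contact force between the fingers and crank_handle above 4 N and distance between the grasp point and handle_mid below 0.03 m and horizontal distance between cross_mark and stylus_tip below 0.004 m); the arm keeps its last pose, push and grip.
It fails at once if a bystander is moved by more than 20 mm (distance of any of wax_tin, screwdriver, flux_jar, ring_mandrel, hammer, wrench, bench_block from where it was at the start of the episode above 0.02 m).
It also fails if it takes over 72 s, if anything falls off the work surface, if the arm or the gripper's body presses on something with over 40 N, if the wrist force passes 120 N, or if a joint passes its speed limit or range.

### The arm

A 6-joint arm with a two-finger parallel gripper is mounted at the origin on the work surface. World frame = base frame: x ahead of the robot, y to its left, z up, the work surface at z = 0. Lengths are in m, angles in rad, forces in N, time in s.
With the tool pointing down it reaches from about 0.3 to 0.825 m from the base axis. Payload 5.4 kg.
Tool frame: the origin (TCP) lies on the centre line of the jaws, within the pads' length; the fingertips stand 19 mm ahead of it and the grasp point (between the pads) is the TCP; z points along the fingers, y is the line along which they close (so a half turn about z gives the same grasp; the last joint's range is limited). The gripper opens to 92 mm and grips with 3 to 60 N. Pads are 20 mm wide; open, the fingers measure 128 mm over their backs; the gripper's body (75 mm by 189 mm) begins 69 mm behind the grasp point.
Start: joints at [1.096, 0.158, 1.597, -0, 1.386, -0.21], TCP at [0.15, 0.555, 0.234] pointing down, gripper open.
Joint ranges: [-2.91, 2.91], [-0.94, 2.29], [0.18, 2.7], [-1.29, 4.43], [0.17, 2.64], [-3, 3]. Speed limits (rad/s): [2.57, 2.57, 3.14, 3.14, 3.14, 3.14].

### API

Orientations are given as [roll, pitch, yaw] about the fixed x, y, z axes, in that order (R = Rz(yaw) Ry(pitch) Rx(roll)).
In Python, from station import r, viewer gives the robot as it stands.
- The arm moves only by the tool carry_out, never from a script. Its argument "series" is one flat list of numbers, 4 for each row, row after row: the shift along the tool's x, y, z normalised to -1 to 1, where 1 is 150 mm, then the turn about the tool's z normalised to -1 to 1, where 1 is 180 degrees. In form: [tx, ty, tz, twist, tx, ty, tz, twist, ...]. A call has 1 to 10 rows; each row is the pose to reach, as a shift and turn from the pose commanded when the call began, along the tool's axes at that moment, turning the shorter way round; what a row does not reach only later rows make up. A row lasts 1/12 s, in which the tool goes at most 41.7 mm and 7.16 degrees, less where a joint would pass 70% of its speed; a pose out of reach is approached as far as the arm can. A call with a number of a shift or a turn outside -1 to 1 is refused whole. A call with a gripper value outside its range is refused whole. "gripper" is the closure, from -1 (fully open) to 1 (shut), so that 0 is half open, set as the call begins (left out, the last holds). The fingers move at their own pace and stop on an object; "squeeze" is the grip in N (left out, the last holds). Time passes only in rows, so rows that repeat a pose let the fingers close. It gives the time, the measured TCP pose, the force, the opening and the grip force at its end, in the units of the state.
- r.observe(): the state, without advancing time (a new reading comes with each control period).
- viewer.snapshot(name): name is "scene" or "top" or "wrist"; returns the picture (384x512x3 uint8, red, green, blue); there is no depth.
- viewer.get_calibration(name): a dict with "intrinsics" (3x3 intrinsics, pixels), "extrinsics" (4x4, takes a point from world to camera coordinates). Camera axes: x right, y down, z forward; pixel columns grow to the right and rows downward; lengths in m; the calibration is good to about 2 mm. A picture is of the moment at which its call begins: read the wrist's pose just before it. get_calibration takes no time and is no camera call; for the wrist camera it gives the pose at the moment of the call.
- r.hand_in(): hands the job in; it is judged then, once.
The state is a dict: "time": time; "joint_pos": joint angles; "qd": joint speeds; "effort": joint torques, N m; "eef_pos": TCP position; "tcp_rot": TCP orientation; "contact_force": force on the tool from outside, world axes, zero at the start; "wrist_torque": the same for the moment, N m; "grip_width": finger opening in m; "grasp_force": force on a finger pad.
Only numpy, scipy, OpenCV 4.12 (cv2) and the standard library are available. Lean on these libraries where they do the work, as an engineer would, in place of code of your own. Each camera call takes 0.05 s, during which the arm holds its last target. There are 200 camera calls.

## Working session

There is one attempt and no reset: what is moved stays moved. The work goes in short steps, Python scripts to look and compute and a tool call to move; the robot and the scene stay as the last step left them, time stands still between calls to the robot, and variables do not carry over. Pictures are saved under pics/ and viewed, at most 13 in all, crops included, and the job is handed in when it is done.

Besides the shell and the picture viewer there is one more tool, called after "Emit:" by a JSON object that holds its "fn" and its "kwargs", one argument or row to a line. carry_out: Moves the arm, as the interface text tells. Its arguments: {"type":"object","properties":{"series":{"type":"array"},"gripper":{"type":"number"},"squeeze":{"type":"number"}},"required":["series"]}

```bash
mkdir -p pics; ls; cat > h.py <<'E'
import cv2,numpy as np
from station import r,viewer
def snap(n,f,crop=None,s=1):
    im=viewer.snapshot(n)[:,:,::-1]
    np.save('pics/'+f+'.npy',im)
    if crop: im=im[crop[1]:crop[3],crop[0]:crop[2]]
    if s!=1: im=cv2.resize(im,None,fx=s,fy=s,interpolation=cv2.INTER_CUBIC)
    cv2.imwrite('pics/'+f+'.png',im)
def ray(c,uv,z):
    K=np.array(c['intrinsics']);T=np.array(c['extrinsics']);R=T[:3,:3];o=-R.T@T[:3,3]
    d=R.T@np.linalg.solve(K,[uv[0],uv[1],1]);return o+d*(z-o[2])/d[2]
def proj(c,p):
    K=np.array(c['intrinsics']);T=np.array(c['extrinsics']);q=K@(T[:3,:3]@np.array(p)+T[:3,3]);return q[:2]/q[2]
E
python3 - <<'E'
from h import *
snap('scene','s0',s=1.5);snap('top','t0',s=1.5)
print(r.observe())
for n in('scene','top','wrist'):print(n,np.round(viewer.get_calibration(n)['extrinsics'],3).tolist(),np.round(viewer.get_calibration(n)['intrinsics'],1).tolist())
E
```

```text
pics
{'time': 0.1, 'joint_pos': array([ 1.09589897e+00,  1.58998853e-01,  1.59809826e+00,  3.10565209e-05,
        1.38615654e+00, -2.10108726e-01]), 'qd': array([-0.00041964, -0.00054038, -0.00089447, -0.00061015,  0.00107424,
       -0.00168125]), 'effort': array([ 1.11352754e-03, -3.86510503e+01, -3.22956955e+01,  7.02040060e-02,
        3.39579221e-02, -8.17422529e-05]), 'eef_pos': array([0.15025428, 0.55448423, 0.23271415]), 'tcp_rot': array([-3.13997454e+00, -3.76276777e-04,  2.87679799e+00]), 'contact_force': array([-0.45155887, -0.42279038, -0.3789848 ]), 'wrist_torque': array([0.00148006, 0.02010393, 0.01129823]), 'grasp_force': 0.0, 'grip_width': 0.09189930078145739}
scene [[0.851, 0.526, -0.006, -0.467], [0.34, -0.559, -0.756, -0.106], [-0.401, 0.641, -0.654, 1.547], [0.0, 0.0, 0.0, 1.0]] [[424.0, 0.0, 248.4], [0.0, 424.0, 193.5], [0.0, 0.0, 1.0]]
top [[0.029, -1.0, 0.002, -0.025], [-0.985, -0.029, -0.169, 0.567], [0.169, 0.003, -0.986, 1.249], [0.0, 0.0, 0.0, 1.0]] [[350.0, 0.0, 252.0], [0.0, 350.0, 180.4], [0.0, 0.0, 1.0]]
wrist [[0.261, 0.965, -0.002, -0.574], [0.934, -0.253, 0.253, -0.029], [0.244, -0.068, -0.967, 0.39], [0.0, 0.0, 0.0, 1.0]] [[321.5, 0.0, 251.8], [0.0, 321.5, 196.1], [0.0, 0.0, 1.0]]
```

View pics/t0.png

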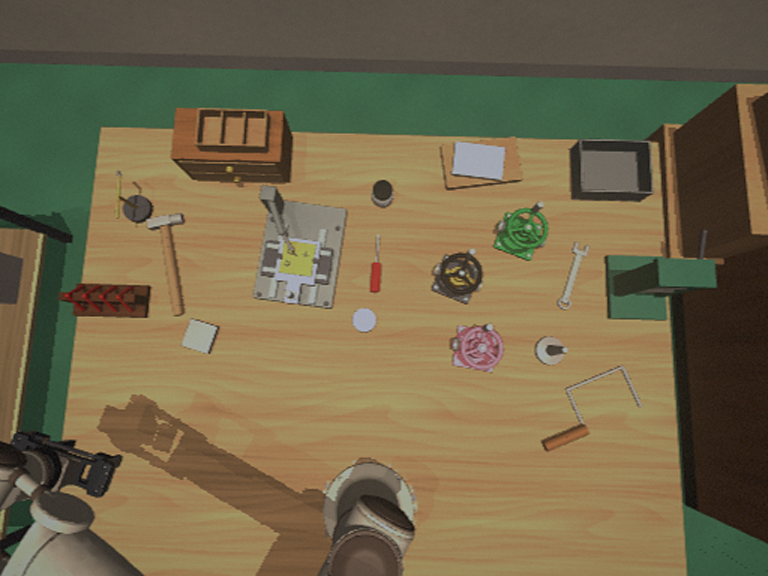

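View pics/s0.png

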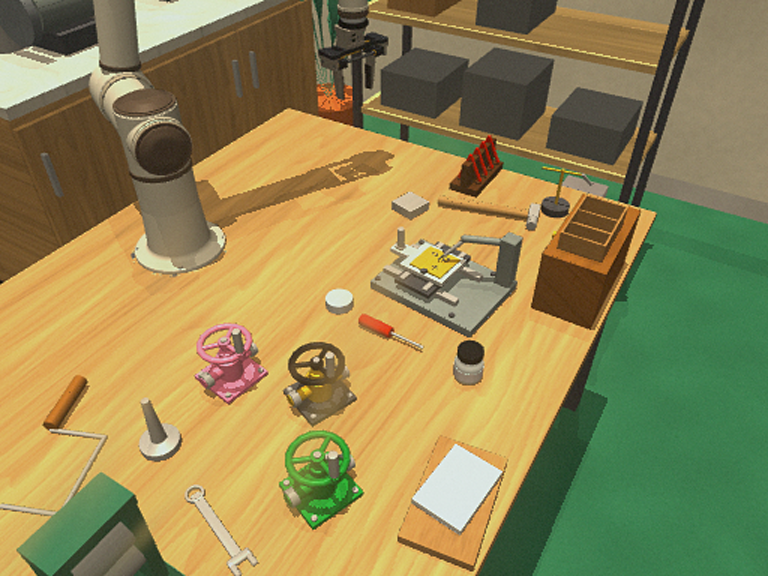

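The valve candidates in the top picture (1.5x px) are black (458,273), green (522,232) and pink (477,348); by the description I choose black. The machine is at about (300,255), with its post near (293,295). I'll check both in one close crop.

```bash
python3 - <<'E'
from h import *
im=np.load('pics/t0.npy')
a=cv2.resize(im[115:215,160:240],None,fx=5,fy=5,interpolation=cv2.INTER_CUBIC)
b=cv2.resize(im[155:215,280:336],None,fx=5,fy=5,interpolation=cv2.INTER_CUBIC)
o=np.zeros((500,700,3),np.uint8);o[:, :400]=a;o[:300,410:690]=b
cv2.imwrite('pics/c0.png',o)
E
```

```text
(no output)
```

View pics/c0.png

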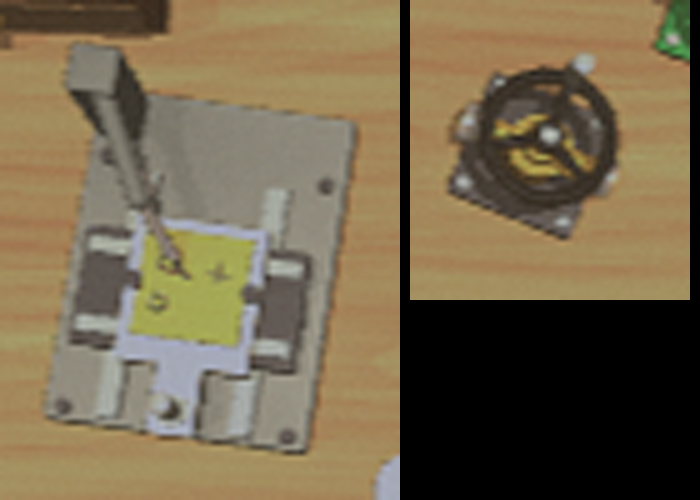

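The crop shows the black wheel on its brass body: hub at crop (550,133), handle top at (583,63). On the machine, the post top is at (173,405), the stylus tip near (185,275), the ring at (158,303), the cross at (218,272) and the square at (170,262).

```bash
python3 - <<'E'
from h import *
c=viewer.get_calibration('top')
g=lambda u,v,z,o=0: np.round(ray(c,((u-o)/5+(280 if o else 160)-.4,v/5+(155 if o else 115)-.4),z),4)
for n,a in dict(TR=(356,120,.022),BR=(305,452,.022),BL=(45,415,.022),post=(173,403,.114),tip=(187,277,.070),ring=(158,303,.067),cross=(218,272,.067),b1=(147,232,.067),b2=(253,236,.067),b3=(240,346,.067),b4=(128,334,.067),hub=(550,133,.097,410),hand=(583,63,.151,410)).items(): print(n,g(*a))
E
```

```text
TR [0.733  0.0785 0.022 ]
BR [0.4751 0.1065 0.022 ]
BL [0.4971 0.3025 0.022 ]
post [0.4977 0.1917 0.114 ]
tip [0.5962 0.1942 0.07  ]
ring [0.5768 0.2148 0.067 ]
cross [0.6012 0.1721 0.067 ]
b1 [0.6297 0.226  0.067 ]
b2 [0.629  0.1478 0.067 ]
b3 [0.5467 0.1532 0.067 ]
b4 [0.5532 0.2353 0.067 ]
hub [ 0.5619 -0.2064  0.097 ]
hand [ 0.6019 -0.2203  0.151 ]
```

Emit:
{"fn": "carry_out", "kwargs": {
  "series": [-0.94,-0.575,0,0,-0.94,-0.575,0,0,-0.94,-0.575,0,0,-0.94,-0.575,0,0,-0.94,-0.575,0,0],
  "gripper": 0,
  "squeeze": 25
}}

```text
time: 0.52
eef_pos: [0.268, 0.4306, 0.2332]
tcp_rot: [-3.139, 0.002, 2.871]
contact_force: [0.1, -0.1, -0.3]
grip_width: 0.0607
grasp_force: 0.0
```

Emit:
{"fn": "carry_out", "kwargs": {
  "series": [-0.94,-0.575,0,0,-0.94,-0.575,0,0,-0.94,-0.575,0,0,-0.94,-0.575,0,0,-0.94,-0.575,0,0]
}}

```text
time: 0.93
eef_pos: [0.3814, 0.3103, 0.2334]
tcp_rot: [-3.14, 0.002, 2.87]
contact_force: [-0.9, 0.3, -0.5]
grip_width: 0.046
grasp_force: 0.0
```

Emit:
{"fn": "carry_out", "kwargs": {
  "series": [-0.94,-0.575,0,-0.049,-0.94,-0.575,0,-0.049,-0.94,-0.575,0,-0.049,-0.94,-0.575,0,-0.049,-0.94,-0.575,0,-0.049,-0.94,-0.575,0,-0.049,-0.94,-0.575,0,-0.049,-0.94,-0.575,0,-0.049]
}}

```text
time: 1.6
eef_pos: [0.4899, 0.1959, 0.2333]
tcp_rot: [3.141, -0.001, 3.032]
contact_force: [-0.1, -0.0, -0.3]
grip_width: 0.0459
grasp_force: 0.0
```

```bash
python3 - <<'E'
from h import *
o=r.observe();print(o['time'],o['eef_pos'],o['tcp_rot'],o['joint_pos'],o['contact_force'])
c=viewer.get_calibration('wrist')
snap('wrist','w1',s=1.5);np.save('pics/w1c.npy',c)
for p in [(.5,.195,.114),(.596,.194,.07)]: print(proj(c,p)*1.5)
E
```

```text
1.6 [0.48988818 0.19587811 0.23331991] [ 3.14129570e+00 -1.04023415e-03  3.03238174e+00] [ 1.50783726e-01  3.61304809e-02  1.72897043e+00  5.64918245e-04
  1.37742071e+00 -1.31091035e+00] [-0.14141589 -0.03387558 -0.25931708]
[378.8026011  311.83223875]
[391.62230389 420.87407694]
```

View pics/w1.png

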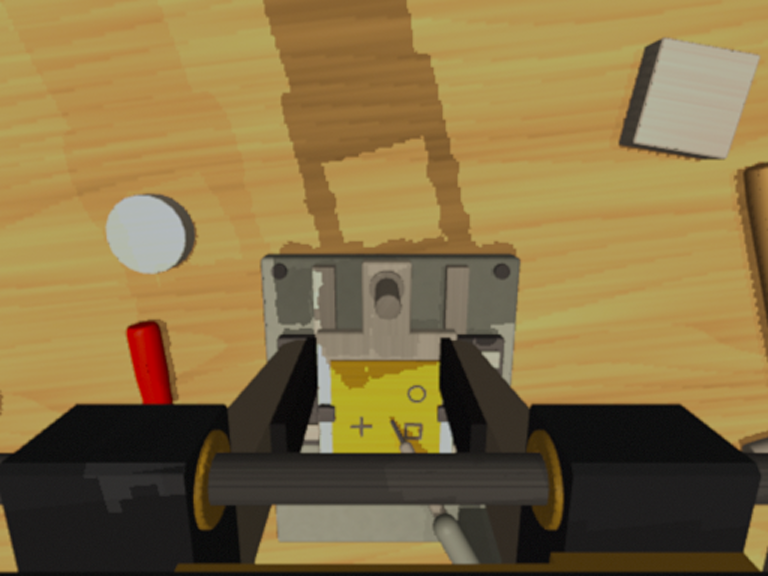

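The wrist view (1.5x px) shows the post top at (387,303), the ring at (417,394), the cross at (361,427), the square at (413,431) and the stylus tip at (392,420).

```bash
python3 - <<'E'
from h import *
c=np.load('pics/w1c.npy',allow_pickle=True).item()
P={n:ray(c,(u/1.5-.17,v/1.5-.17),z) for n,(u,v,z) in dict(post=(387,303,.114),ring=(417,394,.067),cross=(361,427,.067),sq=(413,431,.067),tip=(392,420,.070),bl=(519,255,.022),br=(262,256,.022)).items()}
for n in P:print(n,P[n].round(4))
# fit carriage centre+yaw
M=dict(ring=(-10,22),cross=(16,-18),sq=(20,20),post=(-88,0))
from scipy.optimize import least_squares
def f(p,full=False):
    ex=np.array([np.cos(p[2]),np.sin(p[2])]);ey=np.array([-ex[1],ex[0]])
    return np.concatenate([p[:2]+(m[0]*ex+m[1]*ey)*1e-3-P[n][:2] for n,m in M.items()])
s=least_squares(f,[.6,.19,-.1]);print(s.x,np.round(f(s.x),4))
y=s.x[2];R=np.array([[np.cos(y),np.sin(y)],[-np.sin(y),np.cos(y)]])
print('tip-ring (machine)',R@(P['tip']-P['ring'])[:2],'world',(P['tip']-P['ring'])[:2],'tip-cross world',(P['tip']-P['cross'])[:2])
E
```

```text
post [0.495  0.2002 0.114 ]
ring [0.5781 0.2141 0.067 ]
cross [0.6    0.1709 0.067 ]
sq [0.6074 0.2085 0.067 ]
tip [0.5951 0.1942 0.07  ]
bl [0.494 0.303 0.022]
br [0.4735 0.1085 0.022 ]
[ 0.58490198  0.19082692 -0.10580429] [-0.0008 -0.0003 -0.0011  0.0003 -0.0005  0.0001  0.0024 -0.0001]
tip-ring (machine) [ 0.01899166 -0.01798511] world [ 0.01698611 -0.01989019] tip-cross world [-0.00485991  0.02324726]
```

Emit:
{"fn": "carry_out", "kwargs": {
  "series": [-0.041,0.032,0.15,0,-0.041,0.032,0.35,0,-0.041,0.032,0.55,0,-0.041,0.032,0.75,0,-0.041,0.032,0.92,0,-0.041,0.032,0.92,0,-0.041,0.032,0.92,0]
}}

```text
time: 2.23
eef_pos: [0.496, 0.1994, 0.0949]
tcp_rot: [-3.141, -0.003, 3.032]
contact_force: [0.4, 0.2, -0.3]
grip_width: 0.0461
grasp_force: 0.0
```

Emit:
{"fn": "carry_out", "kwargs": {
  "series": [0,0,0,0,0,0,0,0,0,0,0,0,0,0,0,0,0,0,0,0,0,0,0,0,0,0,0,0,0,0,0,0],
  "gripper": 1
}}

```text
time: 2.9
eef_pos: [0.4986, 0.1989, 0.0968]
tcp_rot: [3.141, 0.002, 3.031]
contact_force: [-1.2, 0.5, 5.9]
grip_width: 0.0155
grasp_force: 25.0
```

```bash
python3 - <<'E'
from h import *
o=r.observe();print(o)
snap('wrist','w2');snap('top','t2');snap('scene','s2')
for n in('top','wrist','scene'): np.save('pics/%s2c.npy'%n[0],viewer.get_calibration(n))
a=np.load('pics/w2.npy');b=np.load('pics/t2.npy')[115:215,160:240];s=np.load('pics/s2.npy')[130:230,230:360]
o=np.zeros((580,800,3),np.uint8);o[:320,:800]=cv2.resize(a[184:384,0:500],(800,320));o[:320,:]=cv2.resize(a[200:384,26:486],(800,320))
o[330:580,:200]=cv2.resize(b,(200,250),interpolation=2);o[330:580,220:545]=cv2.resize(s,(325,250),interpolation=2)
cv2.imwrite('pics/c2.png',o)
E
```

```text
{'time': 2.9, 'joint_pos': array([ 1.54094228e-01,  2.08961914e-01,  1.82686354e+00,  4.94168612e-04,
        1.10370973e+00, -1.30595202e+00]), 'qd': array([ 0.00069243,  0.00085853, -0.00061679, -0.00045046, -0.00042422,
       -0.00182463]), 'effort': array([-8.27970430e-01, -3.36763394e+01, -2.60380071e+01, -4.02892018e-01,
       -8.21370212e-02, -8.23199633e-03]), 'eef_pos': array([0.4985526 , 0.19891105, 0.09679862]), 'tcp_rot': array([3.14062781e+00, 1.87006176e-03, 3.03061961e+00]), 'contact_force': array([-1.21887168,  0.54198857,  5.88565542]), 'wrist_torque': array([ 0.24033702,  0.17541336, -0.03381807]), 'grasp_force': 25.0014790892601, 'grip_width': 0.015522304053906526}
```

View pics/c2.png

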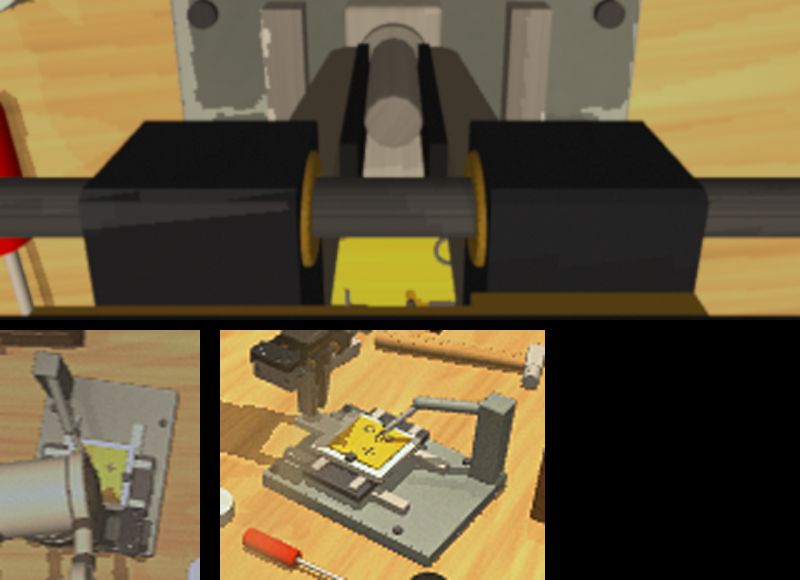

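Emit:
{"fn": "carry_out", "kwargs": {
  "series": [-0.03,-0.03,0,0,-0.065,-0.06,0,0,-0.1,-0.09,0,0,-0.13,-0.119,0,0,-0.13,-0.119,0,0,-0.13,-0.119,0,0,-0.13,-0.119,0,0]
}}

```text
time: 3.63
eef_pos: [0.5165, 0.1782, 0.0968]
tcp_rot: [-3.141, 0.003, 3.03]
contact_force: [1.6, -0.4, 5.8]
grip_width: 0.0154
grasp_force: 25.0
```

```bash
python3 - <<'E'
from h import *
print(r.observe()['eef_pos'],r.observe()['contact_force'])
snap('scene','s3');snap('top','t3')
b=np.load('pics/t3.npy')[145:185,175:225];s=np.load('pics/s3.npy')[150:190,265:315]
cv2.imwrite('pics/c3.png',np.hstack([cv2.resize(x,(400,320),interpolation=2) for x in(s,b)]))
for n in('scene','top'):print(proj(viewer.get_calibration(n),(.5951,.1942,.07)))
E
```

```text
[0.51651346 0.17820398 0.09678421] [ 1.6190292  -0.39999977  5.82910162]
[291.40247408 173.58486154]
[196.97287    170.29280758]
```

View pics/c3.png

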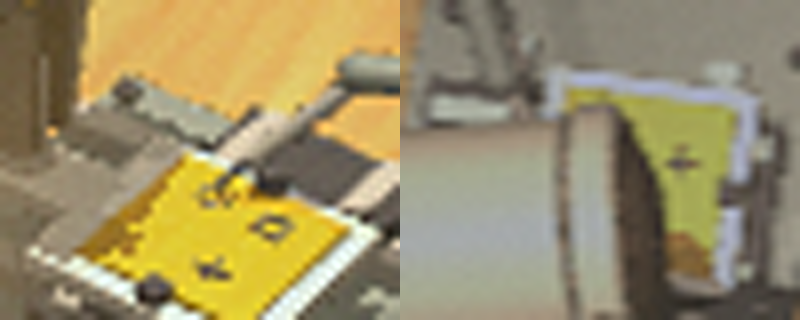

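```bash
python3 - <<'E'
from h import *
t=viewer.get_calibration('top');s=viewer.get_calibration('scene')
print(ray(t,(209.8,164.8),.067)-[.6012,.1721,.067])
S=lambda u,v,z:ray(s,(u/8+265-.44,v/8+150-.44),z)
y=-.1058;R=np.array([[np.cos(y),np.sin(y)],[-np.sin(y),np.cos(y)]])
for n,a in dict(ring=(215,194,.067),cross=(213,269,.067),sq=(271,228,.067)).items():
  p=S(*a);print(n,p,'pred', (np.array([.5951,.1942])+R.T@(np.array(dict(ring=(0,0),cross=(26,-40),sq=(30,-2))[n])/1000)))
E
```

```text
[ 1.64612908e-02 -2.34009663e-02 -5.55111512e-17]
ring [0.5941378  0.19668645 0.067     ] pred [0.5951 0.1942]
cross [0.61572521 0.15319129 0.067     ] pred [0.61673051 0.15167799]
sq [0.62373953 0.18864537 0.067     ] pred [0.62472105 0.1890431 ]
```

The scene crop shows the stylus tip on the ring at about (216,190). The offsets fit within 1–2 mm. I'll dwell here, then move to the cross.

Emit:
{"fn": "carry_out", "kwargs": {
  "series": [0,0,0,0,0,0,0,0,0,0,0,0,0,0,0,0,0,0,0,0,0,0,0,0,0,0,0,0,0,0,0,0,0,0,0,0,0,0,0,0]
}}

```text
time: 4.57
eef_pos: [0.5165, 0.1783, 0.0968]
tcp_rot: [-3.141, 0.003, 3.031]
contact_force: [1.4, -1.7, 4.7]
grip_width: 0.0156
grasp_force: 25.0
```

Emit:
{"fn": "carry_out", "kwargs": {
  "series": [0.035,0.053,0,0,0.07,0.107,0,0,0.105,0.16,0,0,0.14,0.213,0,0,0.173,0.267,0,0,0.173,0.267,0,0,0.173,0.267,0,0,0.173,0.267,0,0]
}}

```text
time: 5.23
eef_pos: [0.4939, 0.2226, 0.0968]
tcp_rot: [3.14, 0.001, 3.031]
contact_force: [-2.1, 1.4, 7.8]
grip_width: 0.0152
grasp_force: 25.0
```

```bash
python3 - <<'E'
from h import *
print(r.observe()['eef_pos'],r.observe()['contact_force'])
snap('scene','s4');snap('wrist','w4')
s=np.load('pics/s4.npy')[150:190,265:315]
w=np.load('pics/w4.npy')[334:384,220:290]
cv2.imwrite('pics/c4.png',np.hstack([cv2.resize(s,(400,320),interpolation=2),cv2.resize(w,(400,320),interpolation=2)]))
E
```

```text
[0.49392754 0.22256618 0.09680003] [-2.09835689  1.37675979  7.76079914]
```

View pics/c4.png

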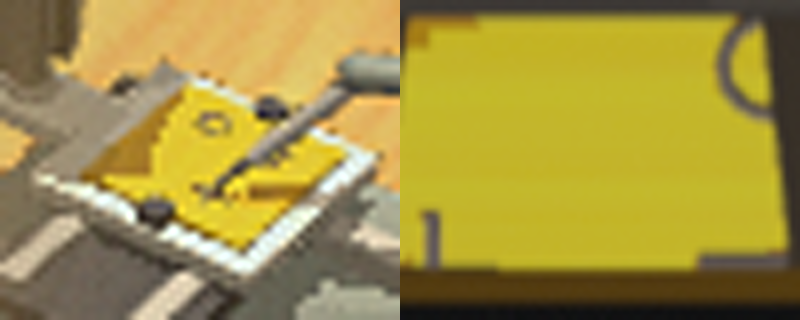

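The scene crop shows the tip on the cross at about (213,190). I'll nudge back the ~1 mm overshoot, dwell, then open.

Emit:
{"fn": "carry_out", "kwargs": {
  "series": [-0.003,-0.008,0,0,-0.003,-0.008,0,0,-0.003,-0.008,0,0,-0.003,-0.008,0,0,-0.003,-0.008,0,0,-0.003,-0.008,0,0,-0.003,-0.008,0,0,-0.003,-0.008,0,0,-0.003,-0.008,0,0,-0.003,-0.008,0,0]
}}

```text
time: 6.17
eef_pos: [0.4944, 0.2211, 0.0968]
tcp_rot: [3.14, 0.001, 3.031]
contact_force: [-0.7, 1.6, 7.7]
grip_width: 0.0154
grasp_force: 25.0
```

Emit:
{"fn": "carry_out", "kwargs": {
  "series": [0,0,0,0,0,0,0,0,0,0,0,0,0,0,0,0,0,0,0,0,0,0,0,0],
  "gripper": 0
}}

```text
time: 6.67
eef_pos: [0.4938, 0.2201, 0.0953]
tcp_rot: [-3.141, -0.001, 3.031]
contact_force: [0.5, -0.9, -1.0]
grip_width: 0.0457
grasp_force: 0.0
```

Emit:
{"fn": "carry_out", "kwargs": {
  "series": [0,0,-0.2,0,0,0,-0.45,0,0,0,-0.7,0,0,0,-0.95,0,0,0,-0.95,0,0,0,-0.95,0,0,0,-0.95,0]
}}

```text
time: 7.25
eef_pos: [0.4937, 0.22, 0.2374]
tcp_rot: [-3.141, -0.001, 3.031]
contact_force: [-0.7, -0.5, 0.6]
grip_width: 0.0461
grasp_force: 0.0
```

```bash
python3 - <<'E'
from h import *
o=r.observe();print(o['time'],o['eef_pos'],o['contact_force'])
np.save('pics/w5c.npy',viewer.get_calibration('wrist'))
snap('wrist','w5',crop=(170,160,350,310),s=4)
E
```

```text
7.25 [0.4936663  0.22001585 0.2373734 ] [-0.73650611 -0.54736933  0.60569531]
```

View pics/w5.png

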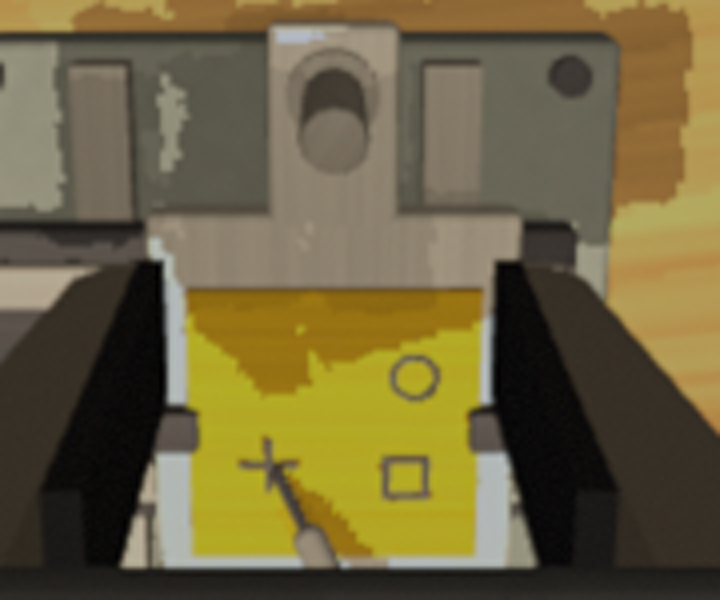

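The stylus point sits on the cross: tip (271,466), cross (268,464). The crank handle is next.

Emit:
{"fn": "carry_out", "kwargs": {
  "series": [-0.25,-0.933,0,0,-0.25,-0.933,0,0,-0.25,-0.933,0,0,-0.25,-0.933,0,0]
}}

```text
time: 7.63
eef_pos: [0.515, 0.0733, 0.2358]
tcp_rot: [-3.14, -0.004, 3.029]
contact_force: [0.6, -0.1, 0.4]
grip_width: 0.046
grasp_force: 0.0
```

Emit:
{"fn": "carry_out", "kwargs": {
  "series": [-0.25,-0.933,0,0,-0.25,-0.933,0,0,-0.25,-0.933,0,0,-0.25,-0.933,0,0]
}}

```text
time: 7.97
eef_pos: [0.5367, -0.0703, 0.2358]
tcp_rot: [-3.141, -0.004, 3.028]
contact_force: [-0.9, 0.2, -0.6]
grip_width: 0.0458
grasp_force: 0.0
```

Emit:
{"fn": "carry_out", "kwargs": {
  "series": [-0.25,-0.933,0,0,-0.25,-0.933,0,0,-0.25,-0.933,0,0,-0.25,-0.933,0,0,-0.25,-0.933,0,0,-0.25,-0.933,0,0,-0.25,-0.933,0,0]
}}

```text
time: 8.55
eef_pos: [0.5587, -0.2082, 0.2365]
tcp_rot: [3.14, -0.003, 3.031]
contact_force: [-0.7, -0.1, 0.1]
grip_width: 0.046
grasp_force: 0.0
```

```bash
python3 - <<'E'
from h import *
o=r.observe();print(o['time'],o['eef_pos'],o['tcp_rot'],o['joint_pos'],o['contact_force'])
c=viewer.get_calibration('wrist');np.save('pics/w6c.npy',c)
snap('wrist','w6',s=1.5);print(proj(c,(.562,-.206,.097))*1.5,proj(c,(.602,-.22,.151))*1.5)
E
```

```text
8.55 [ 0.55872273 -0.20824504  0.23651212] [ 3.13972024e+00 -2.67608478e-03  3.03117221e+00] [-5.59503434e-01  2.13289156e-01  1.52853607e+00  5.32437816e-04
  1.40299107e+00 -2.01996659e+00] [-0.71251996 -0.11384312  0.12811296]
[382.15198353 291.84368513] [365.30146121 391.47741308]
```

View pics/w6.png

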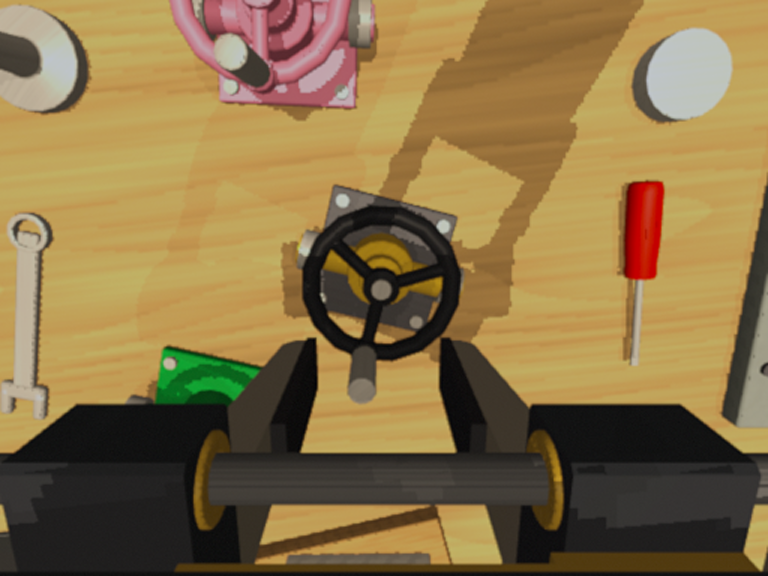

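The wrist view (1.5x px) shows the black wheel's outline spanning x 302–461 and y 206–360, the hub at (381,289) and the handle top at (361,389). The green look-alike at lower left and the pink one at the top are both off to the side.

```bash
python3 - <<'E'
from h import *
c=np.load('pics/w6c.npy',allow_pickle=True).item()
from scipy.optimize import least_squares
a=np.linspace(0,2*np.pi,180)
def ext(p,z):
    q=np.array([proj(c,(p[0]+.051*np.cos(t),p[1]+.051*np.sin(t),z)) for t in a])*1.5
    return np.r_[q.min(0),q.max(0)]-[302,206,461,360]
for z in(.097,.09):
    s=least_squares(ext,[.562,-.206],args=(z,));print(z,s.x,s.fun)
h=ray(c,(361/1.5-.17,389/1.5-.17),.151);print('hub',ray(c,(381/1.5-.17,289/1.5-.17),.097));print('handle',h,np.linalg.norm(h[:2]-s.x),np.degrees(np.arctan2(*(h[:2]-s.x)[::-1])))
E
```

```text
0.097 [ 0.55874639 -0.20603899] [-2.7681349  -2.64732121  2.77319404  3.40720853]
0.09 [ 0.56018203 -0.20612808] [-0.849888   -1.03909537  0.85157789  1.307653  ]
hub [ 0.5599293  -0.20665474  0.097     ]
handle [ 0.60014907 -0.22223435  0.151     ] 0.04309032555877772 -21.94888815861108
```

Emit:
{"fn": "carry_out", "kwargs": {
  "series": [-0.15,-0.03,0,0,-0.294,-0.065,0,0,-0.294,-0.065,0.1,0,-0.294,-0.065,0.25,0,-0.294,-0.065,0.4,0,-0.294,-0.065,0.55,0,-0.294,-0.065,0.72,0,-0.294,-0.065,0.72,0,-0.294,-0.065,0.72,0]
}}

```text
time: 9.35
eef_pos: [0.6012, -0.2221, 0.1288]
tcp_rot: [3.14, -0.003, 3.032]
contact_force: [-0.3, 0.5, -0.3]
grip_width: 0.0458
grasp_force: 0.0
```

Emit:
{"fn": "carry_out", "kwargs": {
  "series": [0,0,0,0,0,0,0,0,0,0,0,0,0,0,0,0,0,0,0,0,0,0,0,0,0,0,0,0,0,0,0,0],
  "gripper": 1
}}

```text
time: 10.02
eef_pos: [0.6027, -0.2243, 0.1312]
tcp_rot: [-3.141, 0.001, 3.031]
contact_force: [-0.9, 1.3, 5.0]
grip_width: 0.0152
grasp_force: 25.0
```

```bash
python3 - <<'E'
from h import *
o=r.observe();print(o['time'],o['eef_pos'],o['tcp_rot'],o['joint_pos'],o['contact_force'],o['grip_width'])
snap('wrist','w7',crop=(126,150,386,345),s=2)
E
```

```text
10.0167 [ 0.60269084 -0.22428283  0.13124177] [-3.14130497e+00  1.43130571e-03  3.03072972e+00] [-5.43967036e-01  4.19061414e-01  1.48732406e+00  3.59828420e-04
  1.23378731e+00 -2.00401896e+00] [-0.8745729   1.29866814  4.99515971] 0.015238760966924973
```

View pics/w7.png

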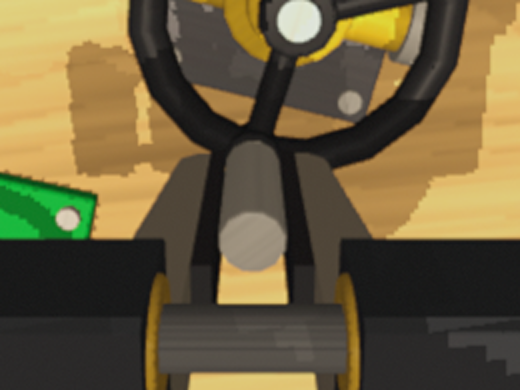

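```bash
cat > arc.py <<'E'
import sys,numpy as np
th0,step,n=map(float,sys.argv[1:4])
a0=np.radians(th0-173.7);a=np.radians(th0-173.7+step*np.arange(1,n+1))
for x,y in zip(.3*(np.cos(a)-np.cos(a0)),-.3*(np.sin(a)-np.sin(a0))):print('%.3f, %.3f, 0, 0,'%(x,y),end=' ')
print()
E
python3 arc.py -22 -20 9
```

```text
0.045, -0.094, 0, 0, 0.120, -0.167, 0, 0, 0.215, -0.210, 0, 0, 0.319, -0.217, 0, 0, 0.419, -0.189, 0, 0, 0.504, -0.128, 0, 0, 0.562, -0.042, 0, 0, 0.588, 0.059, 0, 0, 0.578, 0.162, 0, 0,
```

Emit:
{"fn": "carry_out", "kwargs": {
  "series": [0.045,-0.094,0,0,0.12,-0.167,0,0,0.215,-0.21,0,0,0.319,-0.217,0,0,0.319,-0.217,0,0]
}}

```text
time: 10.48
eef_pos: [0.55, -0.2502, 0.1312]
tcp_rot: [3.139, 0.0, 3.03]
contact_force: [0.4, 6.9, 5.7]
grip_width: 0.0154
grasp_force: 25.0
```

```bash
python3 - <<'E'
from h import *
o=r.observe();p=o['eef_pos'][:2]-[.5602,-.2063];print(o['time'],o['eef_pos'],np.linalg.norm(p),np.degrees(np.arctan2(p[1],p[0])),o['contact_force'])
E
python3 arc.py -102 -20 5
```

```text
10.4833 [ 0.54998095 -0.25016444  0.13121839] 0.04503907392851677 -103.11421505150813 [0.38857076 6.89568804 5.72123504]
0.100, 0.028, 0, 0, 0.185, 0.089, 0, 0, 0.244, 0.175, 0, 0, 0.269, 0.276, 0, 0, 0.259, 0.380, 0, 0,
```

Emit:
{"fn": "carry_out", "kwargs": {
  "series": [0.1,0.028,0,0,0.185,0.089,0,0,0.244,0.175,0,0,0.269,0.276,0,0,0.269,0.276,0,0]
}}

```text
time: 10.9
eef_pos: [0.5163, -0.204, 0.1313]
tcp_rot: [-3.142, 0.003, 3.032]
contact_force: [2.2, 1.2, 4.6]
grip_width: 0.0155
grasp_force: 25.0
```

```bash
cat > st.py <<'E'
from h import *
o=r.observe();p=o['eef_pos'][:2]-[.5602,-.2063];print(o['time'],o['eef_pos'],np.linalg.norm(p),np.degrees(np.arctan2(p[1],p[0])),o['contact_force'],o['joint_pos'][5])
E
python3 st.py
python3 arc.py -182 -15 3;python3 arc.py -227 -15 3;python3 arc.py -272 -15 3;python3 arc.py -317 -15 3;python3 arc.py -2 -15 3
```

```text
10.9 [ 0.51631028 -0.20403557  0.13125963] 0.04394809905867007 177.04651879932013 [2.24039006 1.21250008 4.59951632] -2.0562178462352563
-0.004, 0.078, 0, 0, -0.029, 0.153, 0, 0, -0.072, 0.218, 0, 0, 
-0.058, 0.052, 0, 0, -0.128, 0.088, 0, 0, -0.205, 0.104, 0, 0, 
-0.078, -0.004, 0, 0, -0.153, -0.029, 0, 0, -0.218, -0.072, 0, 0, 
-0.052, -0.058, 0, 0, -0.088, -0.128, 0, 0, -0.104, -0.205, 0, 0, 
0.004, -0.078, 0, 0, 0.029, -0.153, 0, 0, 0.072, -0.218, 0, 0,
```

Emit:
{"fn": "carry_out", "kwargs": {
  "series": [-0.004,0.078,0,0,-0.029,0.153,0,0,-0.029,0.153,0,0]
}}

```text
time: 11.15
eef_pos: [0.5234, -0.1823, 0.1312]
tcp_rot: [-3.141, 0.001, 3.032]
contact_force: [-0.3, 1.7, 8.6]
grip_width: 0.0158
grasp_force: 25.0
```

```bash
python3 st.py; for i in 212 242 272 302 332 2 32; do python3 arc.py -$i -15 2;done
```

```text
11.15 [ 0.5233566  -0.18225116  0.13116406] 0.04399753402386965 146.8662564347407 [-0.28498222  1.74617252  8.57957483] -2.0141546871178924
-0.043, 0.066, 0, 0, -0.101, 0.118, 0, 0, 
-0.070, 0.035, 0, 0, -0.147, 0.051, 0, 0, 
-0.078, -0.004, 0, 0, -0.153, -0.029, 0, 0, 
-0.066, -0.043, 0, 0, -0.118, -0.101, 0, 0, 
-0.035, -0.070, 0, 0, -0.051, -0.147, 0, 0, 
0.004, -0.078, 0, 0, 0.029, -0.153, 0, 0, 
0.043, -0.066, 0, 0, 0.101, -0.118, 0, 0,
```

Each call's report shows whether the stop has been reached, so I go on in 30° steps.

Emit:
{"fn": "carry_out", "kwargs": {
  "series": [-0.043,0.066,0,0,-0.101,0.118,0,0,-0.101,0.118,0,0]
}}

```text
time: 11.4
eef_pos: [0.5409, -0.1664, 0.1312]
tcp_rot: [3.142, 0.001, 3.032]
contact_force: [0.1, 3.3, 9.5]
grip_width: 0.0153
grasp_force: 25.0
```

Emit:
{"fn": "carry_out", "kwargs": {
  "series": [-0.07,0.035,0,0,-0.147,0.051,0,0,-0.147,0.051,0,0]
}}

```text
time: 11.65
eef_pos: [0.5642, -0.1615, 0.1312]
tcp_rot: [3.141, 0.002, 3.031]
contact_force: [1.8, 3.7, 9.8]
grip_width: 0.016
grasp_force: 25.0
```

Emit:
{"fn": "carry_out", "kwargs": {
  "series": [-0.078,-0.004,0,0,-0.153,-0.029,0,0,-0.153,-0.029,0,0]
}}

```text
time: 11.9
eef_pos: [0.5868, -0.1694, 0.1312]
tcp_rot: [-3.141, 0.003, 3.031]
contact_force: [4.0, 1.6, 7.5]
grip_width: 0.0155
grasp_force: 25.0
```

Emit:
{"fn": "carry_out", "kwargs": {
  "series": [-0.066,-0.043,0,0,-0.118,-0.101,0,0,-0.118,-0.101,0,0]
}}

```text
time: 12.15
eef_pos: [0.6022, -0.1876, 0.1312]
tcp_rot: [-3.14, 0.003, 3.03]
contact_force: [2.6, -1.0, 6.2]
grip_width: 0.0151
grasp_force: 25.0
```

Emit:
{"fn": "carry_out", "kwargs": {
  "series": [-0.035,-0.07,0,0,-0.051,-0.147,0,0,-0.051,-0.147,0,0]
}}

```text
time: 12.4
eef_pos: [0.6061, -0.211, 0.1312]
tcp_rot: [-3.139, 0.001, 3.03]
contact_force: [-0.4, -2.0, 7.7]
grip_width: 0.0156
grasp_force: 25.0
```

Emit:
{"fn": "carry_out", "kwargs": {
  "series": [0.004,-0.078,0,0,0.029,-0.153,0,0,0.029,-0.153,0,0]
}}

```text
time: 12.65
eef_pos: [0.6006, -0.2229, 0.131]
tcp_rot: [3.124, 0.001, 3.03]
contact_force: [4.3, 28.4, 13.6]
grip_width: 0.0153
grasp_force: 25.0
```

Emit:
{"fn": "carry_out", "kwargs": {
  "series": [0,0,0,0,0,0,0,0,0,0,0,0,0,0,0,0,0,0,0,0,0,0,0,0]
}}

```text
time: 13.15
eef_pos: [0.6006, -0.2228, 0.1311]
tcp_rot: [3.128, 0.001, 3.032]
contact_force: [4.0, 25.0, 13.6]
grip_width: 0.0154
grasp_force: 25.0
```

```bash
python3 st.py; python3 - <<'E'
from h import *
snap('wrist','w8',crop=(126,150,386,345),s=2)
E
python3 arc.py -32 20 9;python3 arc.py -32 10 1
```

```text
13.15 [ 0.60061921 -0.22275692  0.13105904] 0.04364106553450574 -22.153983814728743 [ 4.00875862 24.98405773 13.58587337] -2.0158443801300385
-0.028, 0.100, 0, 0, -0.020, 0.204, 0, 0, 0.022, 0.299, 0, 0, 0.095, 0.374, 0, 0, 0.189, 0.419, 0, 0, 0.293, 0.429, 0, 0, 0.394, 0.404, 0, 0, 0.480, 0.345, 0, 0, 0.541, 0.260, 0, 0, 
-0.018, 0.049, 0, 0,
```

View pics/w8.png

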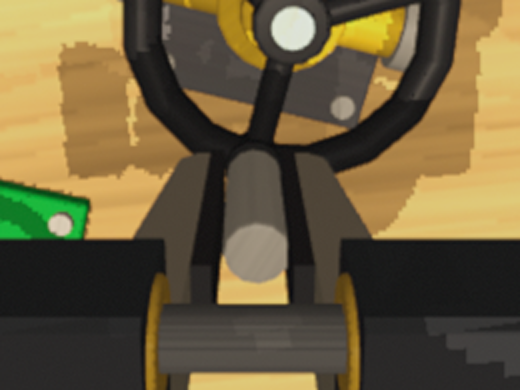

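The wheel stands on its stop: 25 N on the handle, angle −22°, handle still centred in the jaws at (256,252). Now I back it off two turns.

Emit:
{"fn": "carry_out", "kwargs": {
  "series": [-0.028,0.1,0,0,-0.02,0.204,0,0,0.022,0.299,0,0,0.095,0.374,0,0,0.189,0.419,0,0,0.293,0.429,0,0,0.394,0.404,0,0,0.48,0.345,0,0,0.541,0.26,0,0]
}}

```text
time: 13.95
eef_pos: [0.5213, -0.1811, 0.1311]
tcp_rot: [3.139, -0.002, 3.032]
contact_force: [-2.0, 4.2, 10.6]
grip_width: 0.0154
grasp_force: 25.0
```

```bash
python3 st.py
```

```text
13.95 [ 0.52128601 -0.18113322  0.13112293] 0.046342908856930015 147.10810884650903 [-1.9963842   4.19321803 10.59525254] -2.0166110320029746
```

Emit:
{"fn": "carry_out", "kwargs": {
  "series": [0.028,-0.1,0,0,0.02,-0.204,0,0,-0.022,-0.299,0,0,-0.095,-0.374,0,0,-0.189,-0.419,0,0,-0.293,-0.429,0,0,-0.394,-0.404,0,0,-0.48,-0.345,0,0,-0.541,-0.26,0,0]
}}

```text
time: 14.7
eef_pos: [0.5975, -0.2299, 0.1309]
tcp_rot: [3.139, -0.006, 3.03]
contact_force: [-14.7, 5.9, 17.7]
grip_width: 0.0158
grasp_force: 25.0
```

Emit:
{"fn": "carry_out", "kwargs": {
  "series": [-0.028,0.1,0,0,-0.02,0.204,0,0,0.022,0.299,0,0,0.095,0.374,0,0,0.189,0.419,0,0,0.293,0.429,0,0,0.394,0.404,0,0,0.48,0.345,0,0,0.541,0.26,0,0]
}}

```text
time: 15.45
eef_pos: [0.5213, -0.1811, 0.1311]
tcp_rot: [3.139, -0.002, 3.032]
contact_force: [-1.1, 3.9, 10.8]
grip_width: 0.0158
grasp_force: 25.0
```

Emit:
{"fn": "carry_out", "kwargs": {
  "series": [0.028,-0.1,0,0,0.02,-0.204,0,0,-0.022,-0.299,0,0,-0.095,-0.374,0,0,-0.189,-0.419,0,0,-0.293,-0.429,0,0,-0.394,-0.404,0,0,-0.48,-0.345,0,0,-0.541,-0.26,0,0]
}}

```text
time: 16.2
eef_pos: [0.5975, -0.2299, 0.131]
tcp_rot: [3.139, -0.006, 3.03]
contact_force: [-15.0, 6.1, 18.1]
grip_width: 0.0152
grasp_force: 25.0
```

Emit:
{"fn": "carry_out", "kwargs": {
  "series": [-0.018,0.049,0,0,-0.018,0.049,0,0,-0.018,0.049,0,0,-0.018,0.049,0,0,-0.018,0.049,0,0,-0.018,0.049,0,0]
}}

```text
time: 16.7
eef_pos: [0.6007, -0.223, 0.131]
tcp_rot: [3.14, -0.005, 3.031]
contact_force: [-8.3, 4.7, 13.6]
grip_width: 0.0154
grasp_force: 25.0
```

```bash
python3 st.py; python3 - <<'E'
from h import *
snap('wrist','w9',crop=(126,150,386,345));snap('scene','s9',crop=(175,130,355,280))
a=cv2.imread('pics/w9.png');b=cv2.imread('pics/s9.png')
cv2.imwrite('pics/c9.png',np.hstack([cv2.resize(a,(400,300)),cv2.resize(b,(400,300),interpolation=2)]))
E
```

```text
16.7 [ 0.60071721 -0.22301701  0.13104788] 0.04383038068387393 -22.420567236561748 [-8.28965762  4.69586434 13.60353294] -2.0034647842801636
```

View pics/c9.png

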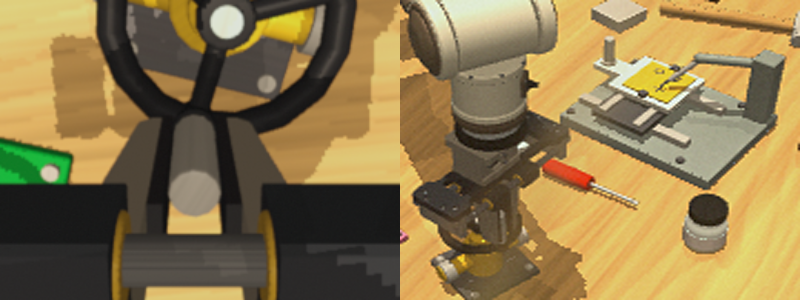

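The handle is gripped at the same spot as on the stop (−22°), two turns later. The stylus is still on the cross, and the jar and screwdriver, the only loose things in view, look untouched.

```bash
python3 -c "
from station import r
print(r.hand_in())"
```

```text
the job is handed in; nothing more can be done
None
```

I handed the job in at about 17 s, with no verdict returned: the stylus went over the ring and then the cross and was left there, and the valve was closed to its stop and backed off two full turns, with the gripper still holding the handle.

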